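# Log a sample canister at the reader, then show it tipped

### The arm

A 7-joint arm with a two-finger parallel gripper is mounted at the origin on the work surface. World frame = base frame: x ahead of the robot, y to its left, z up, the work surface at z = 0. Lengths are in m, angles in rad, forces in N, time in s.
With the tool pointing down it reaches from about 0.425 to 0.875 m from the base axis. Payload 4.7 kg.
Tool frame: the origin (TCP) lies midway between the tips of the shut fingers; the grasp point (between the pads) lies ctrl.grasp_offset behind it (ctrl.grasp_offset is the distance from the TCP to the grasp point, in m); z points along the fingers, y is the line along which they close (so a half turn about z gives the same grasp; the last joint's range is limited). The gripper opens to 87 mm and grips with 3 to 60 N. Pads are 19 mm wide; open, the fingers measure 117 mm over their backs; the gripper's body (75 mm by 190 mm) begins 51 mm behind the grasp point.
Start: joints at [-1.265, 0.321, -0.07, 1.45, 0.023, 1.371, -0.057], TCP at [0.187, 0.623, 0.223] pointing down, gripper open.
Joint ranges: [-2.86, 2.86], [-0.3, 2.09], [-1.38, 1.24], [0.06, 2.45], [-1.56, 4.7], [0.09, 2.05], [-2.69, 2.69]. Speed limits (rad/s): [2.57, 2.57, 3.14, 3.14, 3.14, 3.14, 3.14].

### API

Orientations are given as a rotation vector (axis times angle).
In Python, from bench import ctrl gives the robot as it stands. The module is installed in compiled form; this text tells all that it offers.
- The arm moves only by the tool jog_arm, never from a script. Its argument "moves" is one flat list of numbers, 7 for each row, row after row: the shift along the tool's x, y, z in units of 30 cm (1.0 is 30 cm), then the turn, a rotation vector about the tool's x, y, z in units of 60 degrees (1.0 is 60 degrees), then the gripper's target within -1 to 1 (fully open at 1, half-way at 0, shut at -1). In form: [x, y, z, wx, wy, wz, fingers, x, y, z, wx, wy, wz, fingers, ...]. A call has exactly 8 rows; each row is the pose to reach, as a shift and turn from the pose commanded when the call began, along the tool's axes at that moment; what a row does not reach only later rows make up. A row lasts 1/8 s, in which the tool goes at most 62.5 mm and 10.7 degrees, less where a joint would pass 70% of its speed; a pose out of reach is approached as far as the arm can. A call with a number of a shift or a turn outside -1 to 1 is refused whole. A call with a gripper value outside its range is refused whole. The fingers move at their own pace and stop on an object; "newtons" is the grip in N (left out, the last holds). Time passes only in rows, so rows that repeat a pose let the fingers close, or fill a call up. It gives the time, the measured TCP pose, the force, the opening and the grip force at its end, in the units of the state.
- ctrl.get_state(): the state, without advancing time (a new reading comes with each control period).
- ctrl.get_image(name): name is "scene" or "side" or "wrist"; returns a dict with "pixels" (480x640x3 uint8, red, green, blue), "fx", "fy", "cx", "cy" (pixels), "dist" ([k1, k2, p1, p2, k3] as OpenCV has them; the pictures are not rectified), "xyz" and "rotation" of the camera in the world; the wrist camera has in their place "tool_from_camera" (4x4, takes a point from camera to tool coordinates, whose origin is the TCP and whose axes are the flange's). Camera axes: x right, y up, looking along -z (the intrinsics and any distortion apply to the point x, -y, -z); pixel columns grow to the right and rows downward; lengths in m; the calibration is good to about 2 mm. A picture is of the moment at which its call begins: read the wrist's pose just before it. There is no depth.
- ctrl.close_job(): hands the job in; it is judged then, once.
The state is a dict: "time": time; "joint_positions": joint angles; "qd": joint speeds; "joint_torque": joint torques, N m; "position": TCP position; "tool_rot": TCP orientation; "ft_force": force on the tool from outside, world axes, zero at the start; "torque": the same for the moment, N m; "grip_width": opening from 0.0 (shut) to 1.0 (fully open); "grip_force": force on a finger pad.
Only numpy, scipy, OpenCV 4.12 (cv2) and the standard library are available. Lean on these libraries where they do the work, as an engineer would, in place of code of your own. Each camera call takes 0.05 s, during which the arm holds its last target. There are 200 camera calls.

### The job

Turn the canister with the tab, in its cup, until the tab and the label under it face the reader block, and leave it so for about a second to be read. Then draw it out of its cup, tip it about 45 degrees over (any way) and finish still holding it there in the gripper, steady, its bottom well clear of the bench (20 cm or more) and touching nothing else, so that its underside can be looked over. Leave everything else on the bench where it is.

Things in the scene. Friction and masses are not known exactly. Their poses are not given: they have to be found in the camera images.
- canister: The canister with the tab: aluminium, 46 mm across, 120 mm tall with black cap (top 14 mm), 0.22-0.41 kg, mass centre mid-height. Tab 12 mm wide on the cap, reaching 48 mm from the axis, 100-118 mm up; barcode label under it. Origin: centre of underside; z up its axis, x to the tab. Stands 5 mm above the bench in cup 'well', 2.5 mm loose all round, free to turn.
- tab (a point): On the outer end of the canister's tab: 48 mm from the canister's axis, 109 mm above its underside.
- well: Aluminium cup fixed to the bench on a square 100 mm foot (4 mm thick), 74 mm outside diameter, 51 mm inside, rim 45 mm above the bench, floor 5 mm above the bench; the canister with the tab stands in it. Origin: on its axis at bench level; z up, its x points to the reader. Its place and yaw vary, and it may change places with 'stand'.
- reader: Grey reader block fixed to the bench, 70 mm deep, 80 mm wide, 115 mm tall, with a dark window and a small hood (21 mm out, at the top) on the face towards the cup 'well'. Origin: centre of its underside; its -x side is the window side and looks at the axis of 'well', which lies 140 mm from the origin (105 mm from the window).
- stand: A second cup of the same sizes, but on a round 100 mm foot and with no reader; it holds the plain canister. Fixed. Origin: on its axis at bench level.
- plain_canister: Plain canister with no tab, 46 mm diameter, 90 mm tall, in 'stand'. Leave it alone. Origin: centre of its underside.
- dish: Low glass dish, 56 mm diameter, 12 mm tall, on the bench between the cups. Leave alone. Origin: centre of its underside.
- jar: Amber jar, 60 mm diameter, 85 mm tall, at the far side. Leave alone. Origin: centre of its underside.
- beaker: Glass beaker, 66 mm diameter, 90 mm tall, on the robot's right. Leave alone. Origin: centre of its underside.
- wafer_box: Flat round white wafer box, 112 mm diameter, 24 mm tall, at the far side. Leave alone. Origin: centre of its underside.
- tweezers: Steel tweezers, about 130 mm long, 5 mm tall, lying on the bench near the robot. Leave alone. Origin: on the underside, near the middle.
- positioner: Small probe positioner, 60 x 50 mm foot, 52 mm tall, with a knob to one side, at the far side on the left. Leave alone. Origin: centre of its underside.
Not all that is in view belongs to the job. Leave any red look-alike of the canister alone. Leave any green look-alike of the stand alone.

How it is judged:
On the way, in this order (a step that is already met when the one before it is completed fails the run):
1. the canister, seated upright in its cup, has its tab facing the reader (within 0.26 rad) (angle between the x axis of canister and the x axis of well, either way round below 0.26 rad and x of tab in the frame of well above 0.03 m and height (world z) of canister below 0.012 m and angle between canister's own z axis and vertical below 0.15 rad and horizontal distance between canister and well below 0.006 m), for 0.4 s.
2. the canister is drawn out of the cup in the gripper (height (world z) of canister above 0.06 m and contact force between the fingers and canister above 1 N), for 0.1 s.
At the end, for the whole second after the job is handed in: The gripper holds the canister at rest, the centre of its underside over 0.16 m above the bench, its axis 30 to 60 degrees (0.52 to 1.05 rad) from vertical, cap up, touching no cup, reader or loose thing; all other loose things within 30 mm of their starts (height (world z) of canister above 0.16 m and angle between canister's own z axis and vertical between 0.52 and 1.05 rad and contact force between the fingers and canister above 1 N and linear speed of canister below 0.03 m/s and angular speed of canister below 0.2 rad/s and contact force between canister and well below 0.1 N and contact force between canister and stand below 0.1 N and contact force between canister and reader below 0.1 N and contact force between canister and plain_canister below 0.1 N and contact force between canister and dish below 0.1 N and contact force between canister and jar below 0.1 N and contact force between canister and beaker below 0.1 N and contact force between canister and wafer_box below 0.1 N and contact force between canister and tweezers below 0.1 N and contact force between canister and positioner below 0.1 N and distance of each of plain_canister, dish, jar, beaker, wafer_box, tweezers, positioner from where it was at the start of the episode below 0.03 m); the arm keeps its last pose, push and grip.
It fails at once if another loose thing on the bench moved more than 30 mm (distance of any of plain_canister, dish, jar, beaker, wafer_box, tweezers, positioner from where it was at the start of the episode above 0.03 m).
It also fails if it takes over 64 s, if anything falls off the work surface, if the arm or the gripper's body presses on something with over 40 N, if the wrist force passes 120 N, or if a joint passes its speed limit or range.

## Working session

There is one attempt and no reset: what is moved stays moved. The work goes in short steps, Python scripts to look and compute and a tool call to move; the robot and the scene stay as the last step left them, time stands still between calls to the robot, and variables do not carry over. Pictures are saved under pics/ and viewed, at most 10 in all, crops included, and the job is handed in when it is done.

Besides the shell and the picture viewer there is one more tool, called after "Emit:" by a JSON object that holds its "name" and its "arguments", one argument or row to a line. jog_arm: Moves the arm, as the interface text tells. Its arguments: {"type":"object","properties":{"moves":{"type":"array"},"newtons":{"type":"number"}},"required":["moves"]}

```bash
mkdir -p pics
cat > h.py <<'E'
import numpy as np, cv2
from scipy.spatial.transform import Rotation as R
from bench import ctrl
def shot(name,f=None):
    s=ctrl.get_state(); im=ctrl.get_image(name)
    if name=="wrist":
        T=np.array(im["tool_from_camera"]); Rt=R.from_rotvec(s["tool_rot"]).as_matrix()
        im["C"]=Rt@T[:3,3]+s["position"]; im["M"]=Rt@T[:3,:3]
    else:
        im["C"]=np.array(im["xyz"]); r=np.array(im["rotation"]); im["M"]=r if r.shape==(3,3) else R.from_rotvec(r).as_matrix()
    im["K"]=np.array([[im["fx"],0,im["cx"]],[0,im["fy"],im["cy"]],[0,0,1]])
    if f: cv2.imwrite("pics/"+f,im["pixels"][:,:,::-1])
    return im
def ray(im,u,v):
    p=cv2.undistortPoints(np.array([[[u,v]]],float),im["K"],np.array(im["dist"],float))[0,0]
    d=im["M"]@np.array([p[0],-p[1],-1]); return im["C"],d
def onz(im,u,v,z):
    c,d=ray(im,u,v); return c+d*(z-c[2])/d[2]
def proj(im,P):
    q=(np.array(P)-im["C"])@im["M"]; q=q*[1,-1,-1]
    return cv2.projectPoints(q.reshape(-1,1,3).astype(float),np.zeros(3),np.zeros(3),im["K"],np.array(im["dist"],float))[0].reshape(-1,2)
E
python3 - <<'E'
from h import *
print(ctrl.get_state(), ctrl.grasp_offset)
for n in("scene","side","wrist"):
    i=shot(n,n+"0.png"); print(n,i["C"],i["rotation"] if n!="wrist" else i["tool_from_camera"],i["fx"],i["dist"])
E
```

```text
{'time': 0.0, 'joint_positions': array([-1.26490972,  0.32182257, -0.0700917 ,  1.45168655,  0.0226159 ,
        1.37078176, -0.05687999]), 'qd': array([-0.00111332,  0.00073081, -0.000646  , -0.00044376,  0.00083533,
        0.00019541, -0.00099157]), 'joint_torque': array([-3.68707042e-04, -4.91285634e+01, -4.04180121e-01, -3.12533498e+01,
       -6.39615557e-02,  4.36364359e-02,  1.71364682e-04]), 'position': array([0.18687115, 0.62197965, 0.22145605]), 'tool_rot': array([-4.56594427e-01, -3.10806504e+00,  2.99021929e-03]), 'ft_force': array([0.0328883 , 0.26592541, 0.24678991]), 'torque': array([0.03929211, 0.02575345, 0.03495015]), 'grip_force': 0.0, 'grip_width': 1.000931710036584} 0.0187
scene [0.92875548 0.580066   0.89803629] [0.24629264 0.97647412 2.43510467] 608.3501026809294 [0.01953682 0.         0.         0.         0.        ]
side [0.27171328 0.47835321 0.78638838] [ 0.23408427 -0.96707912 -2.52249592] 469.2179157178194 [-0.036029  0.        0.        0.        0.      ]
wrist [0.11014406 0.64548747 0.38375773] [[-3.70171447e-04  9.57177773e-01  2.89500559e-01  8.02421286e-02]
 [ 9.99999729e-01  5.38582897e-04 -5.02065459e-04  1.11771253e-04]
 [-6.36485947e-04  2.89500295e-01 -9.57177713e-01 -1.62244408e-01]
 [ 0.00000000e+00  0.00000000e+00  0.00000000e+00  1.00000000e+00]] 349.0301051584233 [-0.0330559  0.         0.         0.         0.       ]
```

View pics/scene0.png

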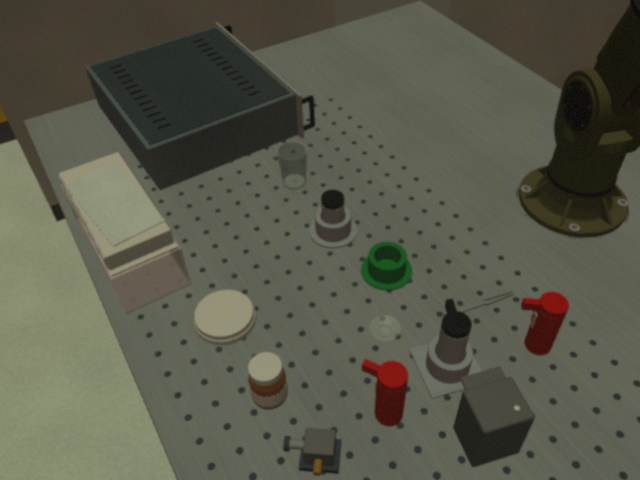

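View pics/side0.png

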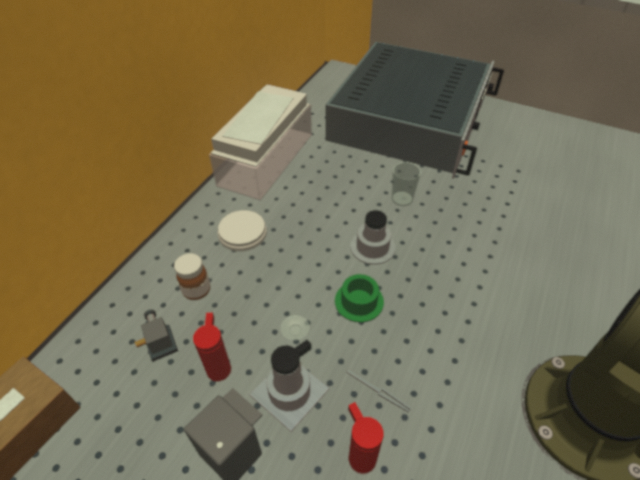

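The scene picture shows the tabbed canister, cap centre ~(456,323), with its tab at (450,305) pointing away from the reader (493,420). In the side picture the cap is at (286,358) and the tab at (307,348). Red decoys stand at scene (390,390) and (548,320).

Run:
```python
from h import *
for n,pts in (("scene",dict(cap=(456,323,.125),tab=(450,303,.114+.005),redA=(393,376,.12),redAtab=(366,366,.11),redB=(552,304,.12),foot1=(411,346,0.004),foot2=(434,393,.004),foot3=(481,374,.004),rd1=(457,399,.115),rd2=(490,432,.115),rd3=(531,408,.115),rd4=(498,370,.115),dish=(385,327,.0))),
 ("side",dict(cap=(286,358,.125),tab=(308,347,.119),redA=(209,337,.12),redB=(367,432,.12),redBtab=(353,408,.11),foot1=(253,393,.004),foot2=(292,425,.004),foot3=(327,387,.004),rd1=(186,432,.115),rd2=(224,393,.115),rd3=(258,432,.115),rd4=(222,468,.115)))):
    i=shot(n)
    for k,(u,v,z) in pts.items(): print(n,k,onz(i,u,v,z).round(3))
```

```text
scene cap [0.486 0.188 0.125]
scene tab [0.466 0.149 0.119]
scene redA [0.621 0.212 0.12 ]
scene redAtab [0.642 0.172 0.11 ]
scene redB [0.33  0.236 0.12 ]
scene foot1 [0.515 0.125 0.004]
scene foot2 [0.537 0.219 0.004]
scene foot3 [0.448 0.231 0.004]
scene rd1 [0.563 0.288 0.115]
scene rd2 [0.557 0.351 0.115]
scene rd3 [0.484 0.353 0.115]
scene rd4 [0.482 0.282 0.115]
scene dish [0.528 0.065 0.   ]
side cap [0.481 0.188 0.125]
side tab [0.461 0.152 0.119]
side redA [0.613 0.209 0.12 ]
side redB [0.324 0.236 0.12 ]
side redBtab [0.357 0.208 0.11 ]
side foot1 [0.538 0.219 0.004]
side foot2 [0.449 0.238 0.004]
side foot3 [0.427 0.152 0.004]
side rd1 [0.554 0.349 0.115]
side rd2 [0.539 0.276 0.115]
side rd3 [0.463 0.303 0.115]
side rd4 [0.481 0.366 0.115]
```

View pics/wrist0.png

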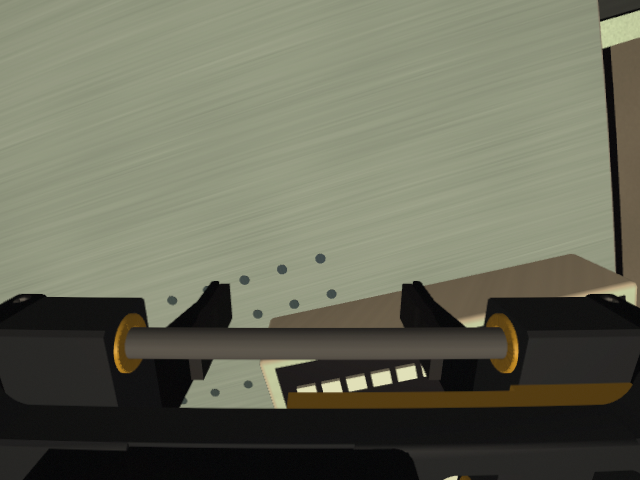

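The wrist view shows only bare bench and the far box, so nothing useful yet. The well is at about (0.483, 0.187), the reader yaw is about 76.5°, and the tab yaw is about 242°. Next I'll hover with tool x along the tab.

```bash
cat >> h.py <<'E'
def to(pos,yaw,tilt=None):
    "delta (in move units) from measured pose to tool-down pose with tool x at yaw (deg); tilt = extra rotvec deg about tool axes"
    s=ctrl.get_state(); Rt=R.from_rotvec(s["tool_rot"]); c,n=np.cos(np.radians(yaw)),np.sin(np.radians(yaw))
    G=R.from_matrix(np.array([[c,n,0],[n,-c,0],[0,0,-1.]]))
    if tilt is not None: G=G*R.from_rotvec(np.radians(tilt))
    x=Rt.as_matrix()[:,0]
    print("t",s["time"],"pos",s["position"].round(4),"yaw",np.degrees(np.arctan2(x[1],x[0])).round(1),"q",s["joint_positions"].round(2))
    print("shift",(Rt.inv().apply(np.array(pos)-s["position"])/.3).round(3),"turn",((Rt.inv()*G).as_rotvec()/np.radians(60)).round(3))
E
python3 -c "
from h import *
to((.335,.405,.24),203);to((.483,.187,.2),242)"
```

```text
t 0.25 pos [0.1869 0.6223 0.2221] yaw 163.3 q [-1.26  0.32 -0.07  1.45  0.02  1.37 -0.06]
shift [-0.681 -0.552 -0.059] turn [-0.001 -0.    -0.662]
t 0.25 pos [0.1869 0.6223 0.2221] yaw 163.3 q [-1.26  0.32 -0.07  1.45  0.02  1.37 -0.06]
shift [-1.362 -1.106  0.075] turn [-1.000e-03 -0.000e+00 -1.312e+00]
```

Emit:
{"name": "jog_arm", "arguments": {
  "moves": [-0.68,-0.55,-0.06,0,0,-0.66,1,-0.68,-0.55,-0.06,0,0,-0.66,1,-0.68,-0.55,-0.06,0,0,-0.66,1,-0.68,-0.55,-0.06,0,0,-0.66,1,-0.68,-0.55,-0.06,0,0,-0.66,1,-0.68,-0.55,-0.06,0,0,-0.66,1,-0.68,-0.55,-0.06,0,0,-0.66,1,-0.68,-0.55,-0.06,0,0,-0.66,1]
}}

```text
time: 1.25
position: [0.3334, 0.4074, 0.2402]
tool_rot: [0.628, -3.078, -0.0]
ft_force: [-0.6, -0.5, 0.4]
grip_width: 0.999
grip_force: 0.0
```

```bash
python3 -c "
from h import *
to((.483,.187,.2),242)"
```

```text
t 1.25 pos [0.3334 0.4074 0.2402] yaw -156.9 q [-0.94  0.05  0.01  1.73 -0.    1.36  1.04]
shift [-0.171 -0.871  0.134] turn [ 0.    -0.001 -0.649]
```

Emit:
{"name": "jog_arm", "arguments": {
  "moves": [-0.17,-0.87,0.13,0,0,-0.65,1,-0.17,-0.87,0.13,0,0,-0.65,1,-0.17,-0.87,0.13,0,0,-0.65,1,-0.17,-0.87,0.13,0,0,-0.65,1,-0.17,-0.87,0.13,0,0,-0.65,1,-0.17,-0.87,0.13,0,0,-0.65,1,-0.17,-0.87,0.13,0,0,-0.65,1,-0.17,-0.87,0.13,0,0,-0.65,1]
}}

```text
time: 2.25
position: [0.4826, 0.1873, 0.2016]
tool_rot: [-1.62, 2.692, 0.001]
ft_force: [-0.6, -0.8, 0.6]
grip_width: 0.999
grip_force: 0.0
```

```bash
python3 -c "
from h import *
to((.483,.187,.066),242)
i=shot('wrist','w1.png')
print(proj(i,[[.483,.187,.125],[.4605,.1446,.119],[.517,.323,.115]]))"
```

```text
t 2.25 pos [0.4826 0.1873 0.2016] yaw -117.9 q [-0.66  0.05  0.25  1.81 -0.01  1.28  2.25]
shift [ 0.001 -0.002  0.452] turn [0.    0.    0.001]
[[314.08316893 252.96992205]
 [314.04955565 184.9920493 ]
 [353.16894804 398.14290877]]
```

View pics/w1.png

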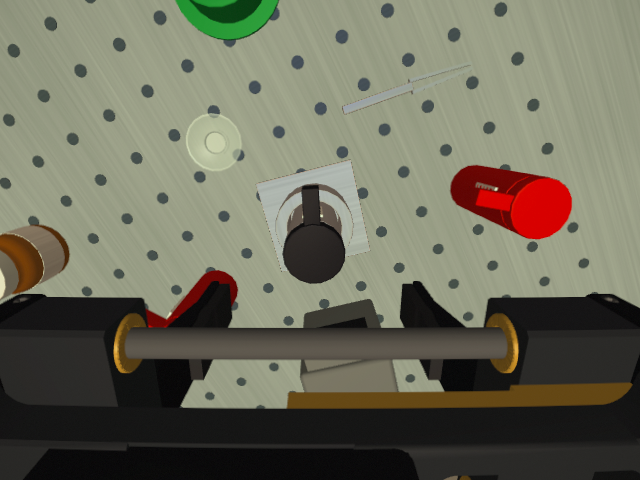

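The wrist picture shows the cap at (314,252), as predicted. The tab at (311,187) puts its yaw at about 244°, and the foot edges confirm a reader yaw of about 76.6°. Descending, then gripping.

Emit:
{"name": "jog_arm", "arguments": {
  "moves": [0,0,0.12,0,0,-0.03,1,0,0,0.24,0,0,-0.03,1,0,0,0.36,0,0,-0.03,1,0,0,0.45,0,0,-0.03,1,0,0,0.45,0,0,-0.03,1,0,0,0.45,0,0,-0.03,-1,0,0,0.45,0,0,-0.03,-1,0,0,0.45,0,0,-0.03,-1],
  "newtons": 25
}}

```text
time: 3.3
position: [0.4841, 0.1856, 0.0677]
tool_rot: [-1.656, 2.667, -0.0]
ft_force: [-0.2, -0.4, 0.2]
grip_width: 0.742
grip_force: 0.0
```

Emit:
{"name": "jog_arm", "arguments": {
  "moves": [0,0,0,0,0,0,-1,0,0,0,0,0,0,-1,0,0,0,0,0,0,-1,0,0,0,0,0,0,-1,0,0,0,0,0,0,-1,0,0,0,0,0,0,-1,0,0,0,0,0,0,-1,0,0,0,0,0,0,-1]
}}

```text
time: 4.3
position: [0.4834, 0.1853, 0.0667]
tool_rot: [-1.657, 2.669, 0.0]
ft_force: [-0.6, -0.3, 4.1]
grip_width: 0.524
grip_force: 25.0
```

```bash
python3 -c "
from h import *
to((.483,.187,.066),160);s=ctrl.get_state();print(s['grip_width'],s['grip_force'],s['ft_force'])"
```

```text
t 4.3 pos [0.4834 0.1853 0.0667] yaw -116.3 q [-0.65  0.18  0.25  1.96 -0.05  1.01  2.31]
shift [-0.005  0.004  0.002] turn [0.    0.    1.395]
0.5241766582807237 24.9987842165865 [-0.59595028 -0.31670646  4.07883237]
```

Emit:
{"name": "jog_arm", "arguments": {
  "moves": [0,0,0,0,0,0.15,-1,0,0,0,0,0,0.3,-1,0,0,0,0,0,0.45,-1,0,0,0,0,0,0.6,-1,0,0,0,0,0,0.75,-1,0,0,0,0,0,0.9,-1,0,0,0,0,0,0.93,-1,0,0,0,0,0,0.93,-1]
}}

```text
time: 5.3
position: [0.4836, 0.1864, 0.0668]
tool_rot: [-0.22, 3.133, 0.002]
ft_force: [-0.5, 5.0, 3.2]
grip_width: 0.523
grip_force: 25.0
```

Emit:
{"name": "jog_arm", "arguments": {
  "moves": [0,0,0,0,0,0.15,-1,0,0,0,0,0,0.3,-1,0,0,0,0,0,0.45,-1,0,0,0,0,0,0.6,-1,0,0,0,0,0,0.75,-1,0,0,0,0,0,0.9,-1,0,0,0,0,0,0.93,-1,0,0,0,0,0,0.93,-1]
}}

```text
time: 6.3
position: [0.4837, 0.1877, 0.0669]
tool_rot: [1.271, 2.873, 0.006]
ft_force: [0.3, 6.7, 1.1]
grip_width: 0.523
grip_force: 25.0
```

```bash
python3 -c "
from h import *
to((.483,.186,.066),76.6);s=ctrl.get_state();print(s['grip_width'],s['grip_force'],s['ft_force'])"
```

```text
t 6.3 pos [0.4837 0.1877 0.0669] yaw 132.3 q [-0.82  0.19  0.44  1.97 -0.1   1.    0.4 ]
shift [-0.003 -0.006  0.003] turn [ 0.002 -0.003  0.928]
0.5228437580560377 25.001343679614365 [0.34403322 6.67053056 1.09740544]
```

Emit:
{"name": "jog_arm", "arguments": {
  "moves": [0,-0.005,0,0,0,0.15,-1,0,-0.005,0,0,0,0.3,-1,0,-0.005,0,0,0,0.45,-1,0,-0.005,0,0,0,0.6,-1,0,-0.005,0,0,0,0.75,-1,0,-0.005,0,0,0,0.9,-1,0,-0.005,0,0,0,0.93,-1,0,-0.005,0,0,0,0.93,-1]
}}

```text
time: 7.3
position: [0.4847, 0.1878, 0.0672]
tool_rot: [-2.468, -1.944, -0.013]
ft_force: [4.0, 8.8, -3.6]
grip_width: 0.525
grip_force: 25.0
```

```bash
python3 -c "
from h import *
to((.483,.186,.066),76.6);s=ctrl.get_state();print(s['grip_width'],s['grip_force'],s['ft_force'])
i=shot('side');p=i['pixels'][300:480,130:430,::-1];cv2.imwrite('pics/s2.png',cv2.resize(p,None,fx=2.5,fy=2.5))"
```

```text
t 7.3 pos [0.4847 0.1878 0.0672] yaw 76.5 q [-0.92  0.19  0.55  1.97 -0.12  1.   -0.55]
shift [-0.007 -0.004  0.004] turn [ 0.005 -0.006 -0.002]
0.5254838081515875 24.999721467029303 [ 3.95053571  8.78674264 -3.63356721]
```

View pics/s2.png

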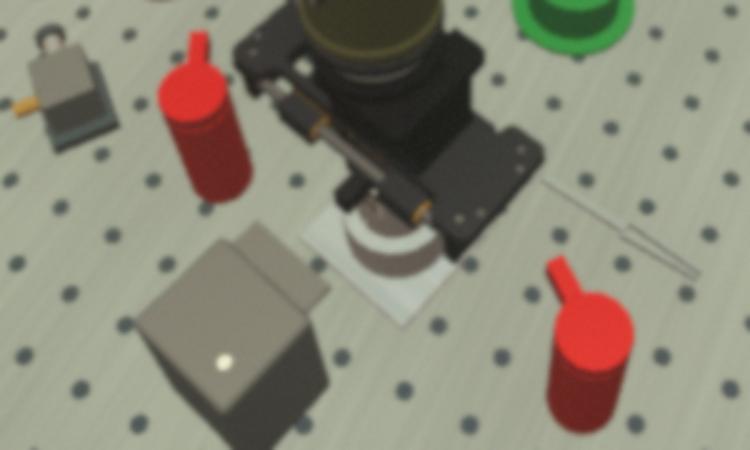

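The tab is hidden under the gripper in this view, so I'll check with the wrist camera.

```bash
python3 -c "
from h import *
i=shot('wrist','w2.png')
a=np.radians(76.6);x=np.array([np.cos(a),np.sin(a)])
print(proj(i,[[*(np.array([.483,.186])+r*x),z] for r,z in((.048,.123),(.023,.123),(.105,.06))]))"
```

```text
[[314.23060398 247.52388025]
 [314.50295942 317.52515482]
 [313.51318452  85.72520749]]
```

View pics/w2.png

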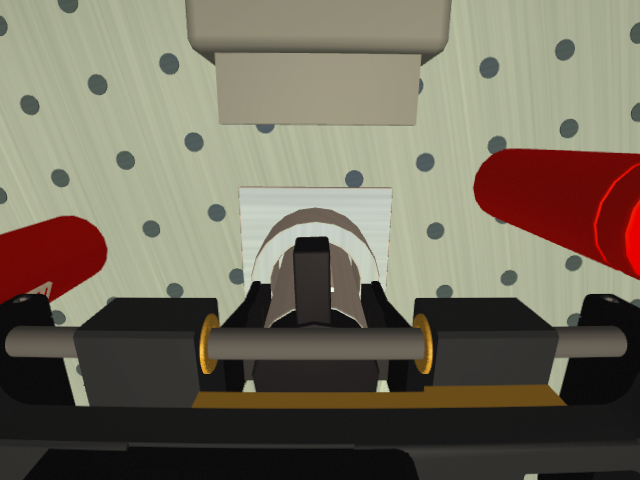

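The tab end sits at (312,245), pointing straight at the reader (centre ~(318,90)) and square with the foot edges. I'll hold for a second, then lift.

Emit:
{"name": "jog_arm", "arguments": {
  "moves": [-0.005,-0.003,0,0,0,0,-1,-0.005,-0.003,0,0,0,0,-1,-0.005,-0.003,0,0,0,0,-1,-0.005,-0.003,0,0,0,0,-1,-0.005,-0.003,0,0,0,0,-1,-0.005,-0.003,0,0,0,0,-1,-0.005,-0.003,0,0,0,0,-1,-0.005,-0.003,0,0,0,0,-1],
  "newtons": 40
}}

```text
time: 8.4
position: [0.4844, 0.1877, 0.0674]
tool_rot: [-2.467, -1.945, -0.018]
ft_force: [6.6, 11.1, -6.2]
grip_width: 0.519
grip_force: 40.0
```

Emit:
{"name": "jog_arm", "arguments": {
  "moves": [0,0,-0.08,0,0,0,-1,0,0,-0.18,0,0,0,-1,0,0,-0.3,0,0,0,-1,0,0,-0.42,0,0,0,-1,0,0,-0.54,0,0,0,-1,0,0,-0.66,0,0,0,-1,0,0,-0.76,0,0,0,-1,0,0,-0.8,0,0,0,-1]
}}

```text
time: 9.4
position: [0.4814, 0.1819, 0.3069]
tool_rot: [2.47, 1.94, -0.0]
ft_force: [0.7, -0.2, -3.4]
grip_width: 0.521
grip_force: 40.0
```

```bash
python3 -c "
from h import *
for t in(-45,45): to((.53,.17,.34),76.6,(t,0,0));
print(R.from_rotvec(np.radians([-45,0,0])).as_matrix()@[0,0,1])"
```

```text
t 9.4 pos [0.4814 0.1819 0.3069] yaw 76.3 q [-0.97 -0.01  0.55  1.66  0.01  1.49 -0.66]
shift [-0.     0.167 -0.11 ] turn [-0.749  0.003 -0.005]
t 9.4 pos [0.4814 0.1819 0.3069] yaw 76.3 q [-0.97 -0.01  0.55  1.66  0.01  1.49 -0.66]
shift [-0.     0.167 -0.11 ] turn [ 0.751 -0.001 -0.005]
[0.         0.70710678 0.70710678]
```

Emit:
{"name": "jog_arm", "arguments": {
  "moves": [0,0.04,-0.03,-0.09,0,0,-1,0,0.08,-0.06,-0.18,0,0,-1,0,0.12,-0.09,-0.27,0,0,-1,0,0.16,-0.12,-0.36,0,0,-1,0,0.2,-0.15,-0.45,0,0,-1,0,0.24,-0.18,-0.54,0,0,-1,0,0.27,-0.21,-0.63,0,0,-1,0,0.3,-0.24,-0.72,0,0,-1]
}}

```text
time: 10.4
position: [0.5679, 0.1606, 0.376]
tool_rot: [1.949, 1.533, 0.602]
ft_force: [0.4, -0.6, -4.2]
grip_width: 0.523
grip_force: 40.0
```

Emit:
{"name": "jog_arm", "arguments": {
  "moves": [0,0,0,0,0,0,-1,0,0,0,0,0,0,-1,0,0,0,0,0,0,-1,0,0,0,0,0,0,-1,0,0,0,0,0,0,-1,0,0,0,0,0,0,-1,0,0,0,0,0,0,-1,0,0,0,0,0,0,-1]
}}

```text
time: 11.4
position: [0.5685, 0.1616, 0.3786]
tool_rot: [1.951, 1.532, 0.607]
ft_force: [0.6, -0.6, -3.8]
grip_width: 0.521
grip_force: 40.0
```

```bash
python3 -c "
from h import *
s=ctrl.get_state();print(s['position'],R.from_rotvec(s['tool_rot']).as_matrix()[:,2],s['grip_width'],s['grip_force'],s['qd'].round(3),s['joint_positions'].round(2))
i=shot('scene','e1.png')"
```

```text
[0.56846439 0.16161931 0.37859705] [ 0.66506819 -0.16225206 -0.72894347] 0.5205478261282396 39.997688541188836 [ 0.     0.002 -0.     0.    -0.002  0.002  0.001] [-0.96 -0.28  0.23  1.94  0.75  1.1  -1.18]
```

View pics/e1.png

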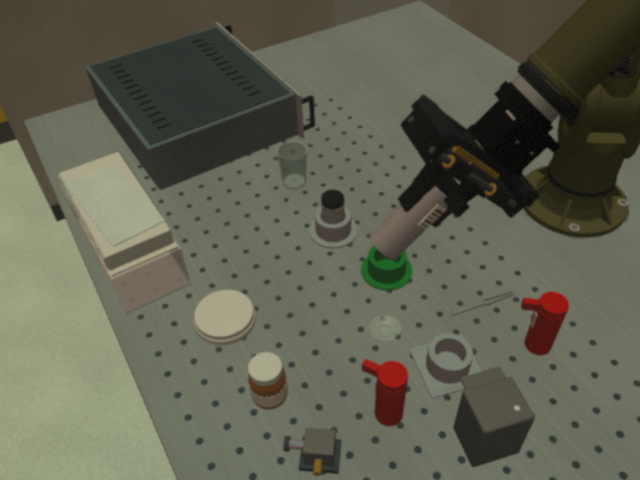

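The canister is held at about 43° tilt, its lower end near (392,245), with its underside about 0.33 m up. Everything else is where it was.

```bash
python3 -c "
from bench import ctrl
print(ctrl.close_job())"
```

```text
the job is handed in; nothing more can be done
None
```

I turned the canister until its tab faced the reader, held it there for over a second, then drew it out and handed in the job with it held steady, tipped about 43° with its underside about 0.33 m up. Nothing else appeared moved in the last picture, and no verdict came back.

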